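# Make up two scenery kits for the winter layout

### The job

Make up two scenery kits from the stock in front of you: the red cottage, the snowy spruce and the green van go into the blue tray, the orange station and the yellow gritting truck into the plain wooden tray. Stand each model upright in its own compartment - building in the wide one, tree in the middle one (where the wooden tray already has its lamps), vehicle in the narrow one at the end - and set the models down, do not drop them. The pink house and the silver saloon are not wanted: leave them where they are.

Things in the scene. Friction and masses are not known exactly. Their poses are not given: they have to be found in the camera images.
- tray_blue: Blue-painted open tray, 110 (x) x 214 (y) x 12 mm, fixed. Origin: centre of underside, z up. Compartments, each 100 mm long (x, centred at x=0), side by side in y: wide, 86 mm, centre y=+59; middle, 56 mm, centre y=-16; end, 54 mm, centre y=-75. Floor at z=4 mm, all walls to z=12; outer walls 5 thick, dividers 4. All empty at start.
- tray_wood: Light-wood open tray, 110 (x) x 214 (y) x 12 mm, fixed. Origin: centre of underside, z up. Compartments, each 100 mm long (x, centred at x=0), side by side in y: wide, 86 mm, centre y=+59; middle, 56 mm, centre y=-16; end, 54 mm, centre y=-75. Floor at z=4 mm, all walls to z=12; outer walls 5 thick, dividers 4. Two little lamps are fixed in the middle one; others empty.
- cottage: Model cottage with dark red walls and an orange tiled gable roof with snow patches. Footprint 70 mm (its x, along the ridge) x 54 mm (its y); upright walls to 36 mm, ridge at 58 mm, chimney top at 69 mm. Grip it across the 54 mm between the long walls. Origin at the centre of the underside, z up.
- station: Model two-storey station of orange brick with a flat snow-white roof inside an orange parapet. 74 mm (x) x 58 mm (y) x 62 mm high, upright walls, a chimney to 70 mm. Grip it across the 58 mm. Origin at the centre of the underside, z up.
- spruce: Model snow-covered spruce, the only one standing on the bench top, 80 mm tall, on a white disc foot of radius 15.5 mm. Its lowest boughs form a stiff round skirt of radius 16 mm with an upright edge, from 19 to 31 mm above the foot's underside: grip there, from any side. Above it tapers. Origin at the centre of the underside, z up.
- van: Green model delivery van, 62 mm long (x; bonnet and windscreen at its -x end) x 24 mm wide (y) x 28 mm high. Flat upright sides from 4 to 28 mm: grip it across its width there. Origin at the centre of the underside, z up.
- truck: Yellow model gritting truck with an orange snow plough blade in front, 72 mm long (x; cab and plough at its -x end) x 28 mm wide (plough 34 mm) x 33 mm high, orange beacon to 35 mm. Its grit body, dark on top, has flat upright sides from 12 to 33 mm high and reaches from x = -12 to +35 mm: grip it across there. Origin at the centre of the underside, z up.
- house_pink: Stock that stays: model house with pink walls and a dark slate gable roof with snow, 70 x 54 x 69 mm. Origin at the centre of the underside, z up.
- saloon: Stock that stays: low beige-silver model saloon car with dark windows, 50 x 21 x 18 mm. Origin at the centre of the underside, z up.
Mind the look-alikes: they are no part of the job. Several things look just like the van: the one meant starts farthest to the robot's right.

How it is judged:
By the outcome, as a careful person would: the job done as asked, in the order asked, and still so for the second after the job is handed in, with the robot touching nothing.
It also fails if it takes over 136 s, if anything falls off the work surface, if the arm or the gripper's body presses on something with over 40 N, if the wrist force passes 120 N, or if a joint passes its speed limit or range.

### The arm

A 6-joint arm with a two-finger parallel gripper is mounted at the origin on the work surface. World frame = base frame: x ahead of the robot, y to its left, z up, the work surface at z = 0. Lengths are in m, angles in rad, forces in N, time in s.
With the tool pointing down it reaches from about 0.275 to 0.825 m from the base axis. Payload 5.2 kg.
Tool frame: the origin (TCP) lies between the finger pads; the fingertips stand ahead of it and the grasp point (between the pads) lies 2 mm behind it (manip.tips_ahead is the z of the fingertips in the tool frame, in m); z points along the fingers, y is the line along which they close (so a half turn about z gives the same grasp; the last joint's range is limited). The gripper opens to 93 mm and grips with 3 to 60 N. Pads are 15 mm wide; open, the fingers measure 128 mm over their backs; the gripper's body (75 mm by 188 mm) begins 65 mm behind the grasp point.
Start: joints at [-1.348, 0.259, 1.535, -0, 1.348, -0.203], TCP at [0.227, -0.501, 0.236] pointing down, gripper open.
Joint ranges: [-3.14, 3.14], [-0.91, 2.08], [0.19, 2.58], [-1.22, 4.36], [0.22, 2.71], [-3.12, 3.12]. Speed limits (rad/s): [2.57, 2.57, 3.14, 3.14, 3.14, 3.14].

### API

Orientations are given as a unit quaternion [w, x, y, z].
In Python, from workcell import telemetry, eyes, workorder, manip gives the robot as it stands. The module is installed in compiled form; this text tells all that it offers.
- The arm moves only by the shell command python3 -m creep 'ROWS' [OPENING] [FORCE]. ROWS is JSON, one flat list of numbers, 4 for each row, row after row: the shift along the tool's x, y, z in mm, then the turn about the tool's z in degrees. A call has 1 to 5 rows; each row shifts and turns the commanded pose from where the row before left it, along the tool's axes as they then stand; what a row does not reach is not made up. A row lasts 1/10 s, in which the tool goes at most 50 mm and 8.59 degrees, less where a joint would pass 70% of its speed; a pose out of reach is approached as far as the arm can. A call with a gripper value outside its range is refused whole. OPENING is the finger opening in mm, from 0 to 93, set as the call begins (- or left out, the last holds). The fingers move at their own pace and stop on an object; FORCE is the grip in N (left out, the last holds). Time passes only in rows, so rows that do not move let the fingers close. It gives the time, the measured TCP pose, the force, the opening and the grip force at its end, in the units of the state.
- telemetry.get_obs(): the state, without advancing time (a new reading comes with each control period).
- eyes.snapshot(name): name is "side" or "top"; returns a dict with "pixels" (480x640x3 uint8, red, green, blue), "mtx" (3x3 intrinsics, pixels), "T" (4x4, takes a point from camera to world coordinates). Camera axes: x right, y down, z forward; pixel columns grow to the right and rows downward; lengths in m; the calibration is good to about 2 mm. A picture is of the moment at which its call begins. There is no depth.
- workorder.job_done(): hands the job in; it is judged then, once.
The state is a dict: "clock": time; "joint_positions": joint angles; "joint_vel": joint speeds; "joint_efforts": joint torques, N m; "tcp_pos": TCP position; "ee_rot": TCP orientation; "ft_force": force on the tool from outside, world axes, zero at the start; "moment": the same for the moment, N m; "opening": opening from 0.0 (shut) to 1.0 (fully open); "finger_force": force on a finger pad.
Only numpy, scipy, OpenCV 4.12 (cv2) and the standard library are available. Lean on these libraries where they do the work, as an engineer would, in place of code of your own. Each camera call takes 0.05 s, during which the arm holds its last target. There are 200 camera calls.

## Working session

There is one attempt and no reset: what is moved stays moved. The work goes in short steps, Python scripts to look and compute and a shell command to move; the robot and the scene stay as the last step left them, time stands still between calls to the robot, and variables do not carry over. Pictures are saved under pics/ and viewed, at most 17 in all, crops included, and the job is handed in when it is done.

```bash
mkdir -p pics; python3 - <<'E'
from workcell import telemetry, eyes, manip
import cv2,numpy as np
for n in("top","side"):
    s=eyes.snapshot(n);cv2.imwrite(f"pics/{n}0.png",s["pixels"][:,:,::-1]);print(n,s["mtx"].round(1).tolist(),s["T"].round(4).tolist())
o=telemetry.get_obs();print(o,manip.tips_ahead)
E
```

```text
top [[534.6, 0.0, 315.5], [0.0, 534.6, 239.6], [0.0, 0.0, 1.0]] [[0.0067, -0.9827, 0.1853, 0.3257], [-0.9994, -0.0129, -0.0321, 0.015], [0.034, -0.185, -0.9822, 1.1793], [0.0, 0.0, 0.0, 1.0]]
side [[586.7, 0.0, 323.7], [0.0, 586.7, 242.6], [0.0, 0.0, 1.0]] [[0.9722, -0.1823, 0.147, 0.3979], [-0.2342, -0.7548, 0.6127, -0.6379], [-0.0007, -0.6301, -0.7765, 0.8272], [0.0, 0.0, 0.0, 1.0]]
{'clock': 0.1, 'joint_positions': array([-1.34776969e+00,  2.59249576e-01,  1.53596246e+00, -6.16137255e-06,
        1.34802027e+00, -2.02779546e-01]), 'joint_vel': array([ 0.00053715, -0.00013429, -0.00408785, -0.00200397, -0.00036087,
       -0.00035856]), 'joint_efforts': array([ 1.47432362e-03, -4.38209867e+01, -2.84644210e+01,  7.20225857e-02,
        3.62108171e-02, -4.69401891e-05]), 'tcp_pos': array([ 0.22710424, -0.50040861,  0.23491638]), 'ee_rot': array([-8.19750400e-04,  9.77421143e-01,  2.11298928e-01, -1.13032159e-05]), 'ft_force': array([-0.00732525, -0.73355845, -0.22051647]), 'moment': array([-0.03297347, -0.06003445, -0.02778486]), 'finger_force': 0.0, 'opening': 1.0004307305905495} 0.017
```

View pics/top0.png

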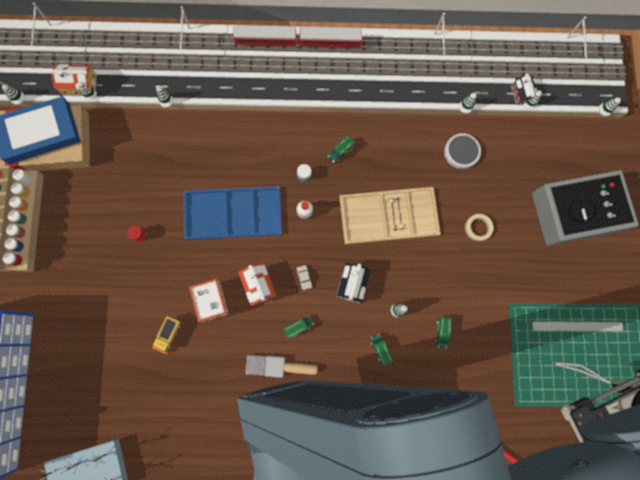

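View pics/side0.png

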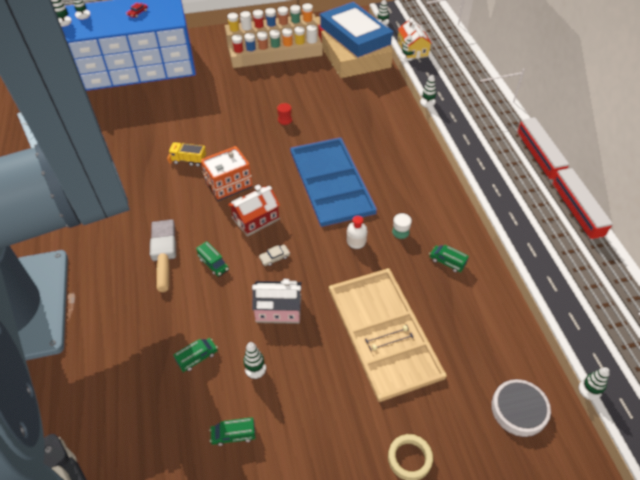

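```bash
python3 - <<'E'
import cv2
t=cv2.imread("pics/top0.png");s=cv2.imread("pics/side0.png")
cv2.imwrite("pics/tc.png",cv2.resize(t[250:365,145:325],None,fx=4.4,fy=4.4,interpolation=cv2.INTER_CUBIC))
cv2.imwrite("pics/tc2.png",cv2.resize(t[180:360,325:465],None,fx=3.3,fy=3.3,interpolation=cv2.INTER_CUBIC))
cv2.imwrite("pics/sc.png",cv2.resize(s[130:290,150:350],None,fx=3.7,fy=3.7,interpolation=cv2.INTER_CUBIC))
E
```

```text
(no output)
```

View pics/tc.png

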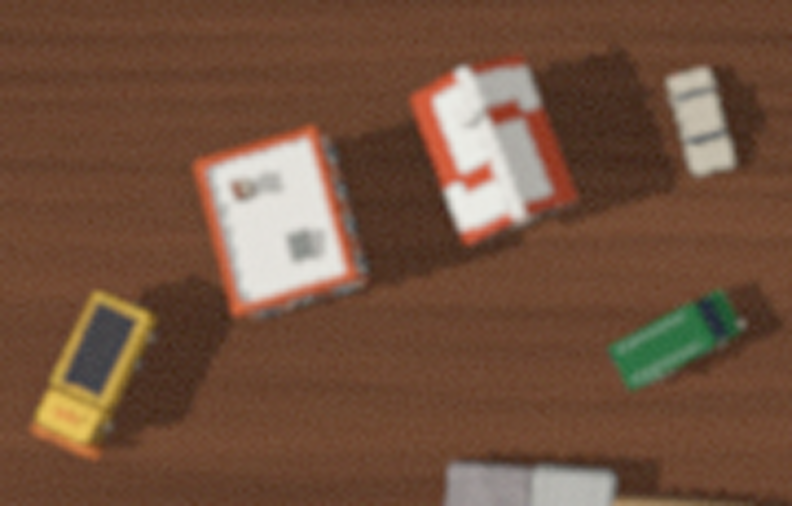

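View pics/tc2.png

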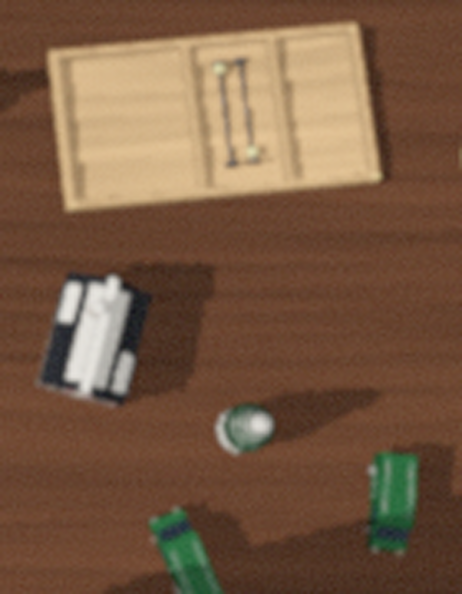

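View pics/sc.png

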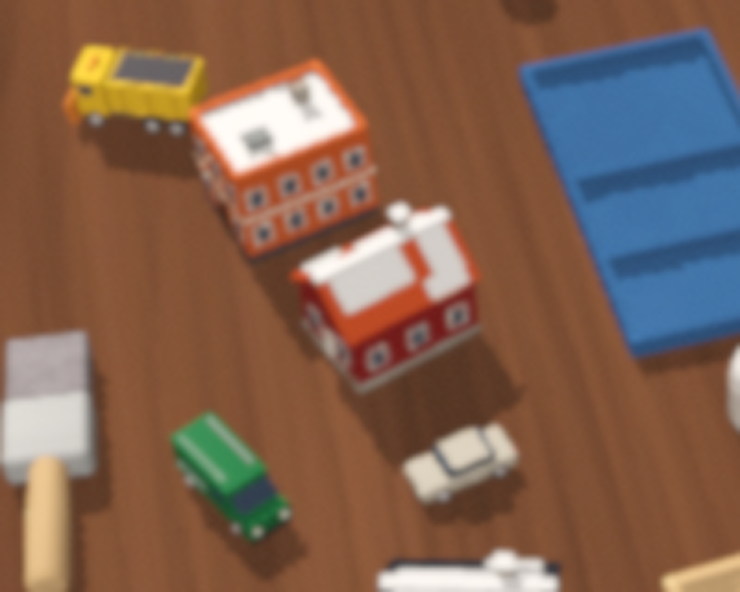

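```bash
cat > h.py <<'E'
import numpy as np,cv2
from workcell import eyes,telemetry
CAM={}
def cam(n):
    if n not in CAM: CAM[n]=eyes.snapshot(n)
    return CAM[n]
def pl(n,uv,z):
    s=cam(n);uv=np.atleast_2d(np.array(uv,float))
    d=np.c_[uv,np.ones(len(uv))]@np.linalg.inv(s["mtx"]).T@s["T"][:3,:3].T
    o=s["T"][:3,3];return (o+d*((z-o[2])/d[:,2])[:,None])[:,:2]
def proj(n,P):
    s=cam(n);P=np.atleast_2d(P);p=(P-s["T"][:3,3])@s["T"][:3,:3]@s["mtx"].T;return p[:,:2]/p[:,2:]
def big(m):
    c,_=cv2.findContours(m.astype(np.uint8),cv2.RETR_EXTERNAL,cv2.CHAIN_APPROX_NONE);return max(c,key=cv2.contourArea)[:,0]
E
cat > m.py <<'E'
from h import *
A=lambda l:np.array(l)/4.4+[145,250]
B=lambda l:np.array(l)/3.3+[325,180]
C=lambda l:np.array(l)/3.7+[150,130]
def rep(name,P):
    r=cv2.minAreaRect((P*1000).astype(np.float32));e=P[1]-P[0]
    print(name,"ctr",(P.mean(0)*1000).round(1),"rect",np.round(r[0],1),np.round(r[1],1),round(r[2],1),"edge01 deg",round(np.degrees(np.arctan2(e[1],e[0])),1))
rep("station T",pl("top",A([(196,162),(315,127),(355,283),(237,313)]),.062))
rep("station S",pl("side",C([(193,115),(318,63),(370,128),(235,180)]),.062))
rep("ridge T",pl("top",A([(465,72),(519,222)]),.058))
rep("ridge S",pl("side",C([(310,270),(448,213)]),.058))
rep("eaves T",pl("top",A([(412,97),(523,58),(577,200),(467,243)]),.036))
rep("trucktop T",pl("top",A([(62,378),(100,302),(140,318),(100,397)]),.033))
rep("trucktop S",pl("side",C([(112,80),(122,52),(203,57),(190,82)]),.033))
rep("woodT",pl("top",B([(48,50),(68,211),(382,182),(357,23)]),.012))
for z,n,uv in((.08,"top",B((259,425))),(.08,"side",(251,344)),(.004,"side",(255,369))):print("spruce",z,n,pl(n,uv,z)*1000)
for n,b in(("top",(184,180,285,245)),("side",(280,130,385,230))):
    im=cam(n)["pixels"].astype(int);m=np.zeros((480,640),bool);x0,y0,x1,y1=b
    m[y0:y1,x0:x1]=(im[...,2]>im[...,0]+40)[y0:y1,x0:x1];P=pl(n,big(m),.012);q=cv2.boxPoints(cv2.minAreaRect((P*1000).astype(np.float32)))/1000;rep("blue "+n,q)
for n,boxes in(("top",[(430,312,458,352),(325,130,360,165),(280,312,316,342),(368,330,396,365)]),("side",[(205,410,262,450)])):
  for b in boxes:
    im=cam(n)["pixels"].astype(int);m=np.zeros((480,640),bool);x0,y0,x1,y1=b
    m[y0:y1,x0:x1]=(im[...,1]>im[...,0]+25)[y0:y1,x0:x1];P=pl(n,big(m),.022);q=cv2.boxPoints(cv2.minAreaRect((P*1000).astype(np.float32)))/1000;rep("van "+n,q)
# heights: lamps, bottle (rough two-view)
def tri(a,b):
    best=min(np.arange(0,.2,.002),key=lambda z:np.linalg.norm(pl("top",a,z)-pl("side",b,z)));return best,pl("top",a,best)*1000
print("bottle cap",tri((305,206),(357,222)),"jar",tri((304,170),(402,221)))
print("lamp heads",tri(B((220,68)),(411,326)),tri(B((252,153)),(368,348)), tri(B((220,68)),(411,340)))
E
python3 m.py
python3 - <<'E'
import cv2
s=cv2.imread("pics/side0.png")
cv2.imwrite("pics/sc2.png",cv2.resize(s[300:460,200:450],None,fx=3.2,fy=3.2,interpolation=cv2.INTER_CUBIC))
E
```

```text
station T ctr [406.  200.9] rect [405.5 200.6] [76.3 57.8] 17.3 edge01 deg -72.7
station S ctr [408.  198.6] rect [408.2 199.7] [74.4 58.1] 16.6 edge01 deg 19.7
ridge T ctr [442.4 100.8] rect [442.4 100.8] [76.5  0. ] -158.9 edge01 deg -158.9
ridge S ctr [444.5 106.6] rect [444.5 106.6] [75.  0.] -162.8 edge01 deg 17.2
eaves T ctr [443.5 101.1] rect [443.9 101.3] [76.1 56.9] 22.0 edge01 deg -69.7
trucktop T ctr [346.6 286.1] rect [346.9 286. ] [20.7 40.8] 65.7 edge01 deg -23.8
trucktop S ctr [349.3 287.5] rect [349.7 286.8] [22.6 44.9] 71.2 edge01 deg 71.4
woodT ctr [ 604.4 -190.7] rect [ 604.4 -190.6] [112.8 216.8] 6.1 edge01 deg -173.2
spruce 0.08 top [[ 390.7682223  -202.82435053]]
spruce 0.08 side [[ 393.70672814 -206.33190445]]
spruce 0.004 side [[ 392.38556256 -206.90659673]]
blue top ctr [605.6 163.3] rect [605.6 163.3] [110.1 213.3] 3.7 edge01 deg -86.3
blue side ctr [604.3 159.1] rect [604.3 159.1] [110.5 221.3] 3.6 edge01 deg -86.4
van top ctr [ 346.4 -300.6] rect [ 346.4 -300.6] [26.9 61.5] 84.9 edge01 deg -5.1
van top ctr [757. -79.] rect [757. -79.] [25.6 65.2] 44.5 edge01 deg -45.5
van top ctr [351.4  18.5] rect [351.4  18.5] [23.7 47.5] 27.7 edge01 deg -62.3
van top ctr [ 308.5 -164.5] rect [ 308.5 -164.5] [62.2 24.5] 25.0 edge01 deg -65.0
van side ctr [ 346.  -302.1] rect [ 346.  -302.1] [30.8 59.6] 85.0 edge01 deg -5.0
bottle cap (np.float64(0.056), array([[611.30651808,   1.52875813]])) jar (np.float64(0.032), array([[700.34948826,   4.33788873]]))
lamp heads (np.float64(0.014), array([[ 637.55263775, -194.82444397]])) (np.float64(0.01), array([[ 579.14626804, -216.30088104]])) (np.float64(0.0), array([[ 641.29870486, -197.34536359]]))
```

View pics/sc2.png

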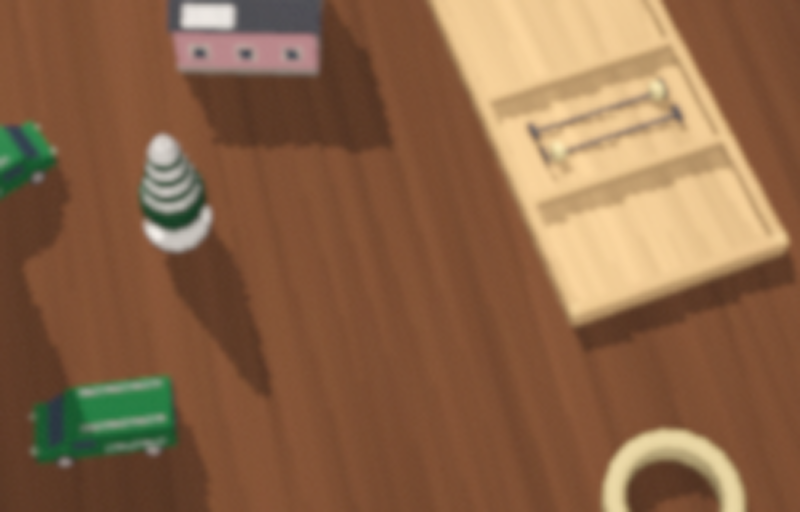

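```bash
cat > go.py <<'E'
import sys,numpy as np
from scipy.spatial.transform import Rotation as R
from workcell import telemetry
o=telemetry.get_obs();w=o["ee_rot"];M=R.from_quat([w[1],w[2],w[3],w[0]]).as_matrix()
p=o["tcp_pos"]*1000;psi=np.degrees(np.arctan2(M[1,0],M[0,0]))
print("t",round(o["clock"],1),"p",p.round(1),"psi",round(psi,1),"open",round(o["opening"]*93,1),"F",o["ft_force"].round(1),"fing",round(o["finger_force"],1),"q6",round(o["joint_positions"][5],2))
for a in sys.argv[1:]:
    x,y,z,t=map(float,a.split(","));d=np.array([x,y,z])-p
    turn=-((t-psi+180)%360-180);c,s=np.cos(np.radians(t)),np.sin(np.radians(t))
    print("turn",round(turn,1),"then shift",np.round([d[0]*c+d[1]*s,d[0]*s-d[1]*c,-d[2]],1)); p=np.array([x,y,z]);psi=t
E
python3 go.py 443.5,102.5,200,20 443.5,102.5,31,20
```

```text
t 0.2 p [ 227.1 -500.6  235.2] psi 24.4 open 93.3 F [ 0.  -0.1  0.2] fing 0.0 q6 -0.2
turn 4.4 then shift [ 409.6 -492.7   35.2]
turn -0.0 then shift [  0.   0. 169.]
```

```bash
python3 -m creep '[0,0,0,4.4, 25.6,-30.8,0,0, 25.6,-30.8,0,0, 25.6,-30.8,0,0, 25.6,-30.8,0,0]' 78 25
python3 -m creep '[25.6,-30.8,0,0, 25.6,-30.8,0,0, 25.6,-30.8,0,0, 25.6,-30.8,0,0, 25.6,-30.8,0,0]'
python3 -m creep '[25.6,-30.8,0,0, 25.6,-30.8,0,0, 25.6,-30.8,0,0, 25.6,-30.8,0,0, 25.6,-30.8,0,0]'
python3 -m creep '[25.6,-30.8,0,0, 25.6,-30.8,35,0, 0,0,0,0, 0,0,0,0, 0,0,0,0]'; python3 go.py 443.5,102.5,125,20 443.5,102.5,31,20
```

```text
clock: 0.7
tcp_pos: [0.2815, -0.3485, 0.2354]
ee_rot: [-0.0, 0.985, 0.173, 0.0]
ft_force: [0.9, 0.7, -0.5]
opening: 0.84
finger_force: 0.0
clock: 1.2
tcp_pos: [0.3491, -0.16, 0.2357]
ee_rot: [0.0, 0.985, 0.173, 0.0]
ft_force: [1.1, -0.6, 0.6]
opening: 0.842
finger_force: 0.0
clock: 1.7
tcp_pos: [0.4167, 0.0286, 0.2358]
ee_rot: [0.0, 0.985, 0.174, 0.0]
ft_force: [-0.1, -0.1, 0.5]
opening: 0.84
finger_force: 0.0
clock: 2.2
tcp_pos: [0.4429, 0.0993, 0.2033]
ee_rot: [0.0, 0.985, 0.173, 0.0]
ft_force: [-0.1, -0.7, 0.6]
opening: 0.836
finger_force: 0.0
t 2.2 p [442.9  99.3 203.3] psi 20.0 open 77.8 F [-0.1 -0.7  0.6] fing 0.0 q6 1.2
turn -0.0 then shift [ 1.6 -2.8 78.3]
turn -0.0 then shift [ 0.  0. 94.]
```

```bash
python3 -m creep '[1.6,-2.8,40,0, 0,0,40,0, 0,0,30,0, 0,0,30,0, 0,0,20,0]' 
python3 -m creep '[0,0,12,0, 0,0,0,0, 0,0,0,0, 0,0,0,0, 0,0,0,0]' 
python3 -m creep '[0,0,0,0, 0,0,0,0, 0,0,0,0, 0,0,0,0, 0,0,0,0]' 45 25
python3 -m creep '[0,0,0,0, 0,0,0,0, 0,0,0,0, 0,0,0,0, 0,0,0,0]'; python3 go.py
```

```text
clock: 2.7
tcp_pos: [0.4433, 0.1016, 0.0421]
ee_rot: [0.0, 0.985, 0.172, 0.0]
ft_force: [0.1, -0.6, -0.2]
opening: 0.839
finger_force: 0.0
clock: 3.2
tcp_pos: [0.4442, 0.1029, 0.0319]
ee_rot: [0.0, 0.985, 0.173, 0.001]
ft_force: [0.1, -0.2, -0.4]
opening: 0.837
finger_force: 0.0
clock: 3.7
tcp_pos: [0.4433, 0.1033, 0.0309]
ee_rot: [-0.0, 0.985, 0.174, 0.0]
ft_force: [0.2, 0.7, 2.2]
opening: 0.582
finger_force: 24.8
clock: 4.2
tcp_pos: [0.4433, 0.1033, 0.0308]
ee_rot: [-0.0, 0.985, 0.174, 0.0]
ft_force: [-0.5, 0.5, 4.1]
opening: 0.583
finger_force: 24.8
t 4.2 p [443.3 103.3  30.8] psi 20.0 open 54.2 F [-0.5  0.5  4.1] fing 24.8 q6 1.2
```

```bash
python3 -m creep '[0,0,-10,0, 0,0,-20,0, 0,0,-30,0, 0,0,-30,0, 0,0,-30,0]'
python3 -m creep '[0,0,0,5.5, 0,0,0,5.5, 0,0,0,5.4, 0,0,0,0, 0,0,0,0]'; python3 go.py 601.7,221.9,150,3.65 601.7,221.9,36,3.65
```

```text
clock: 4.7
tcp_pos: [0.443, 0.103, 0.1522]
ee_rot: [0.0, 0.985, 0.174, -0.0]
ft_force: [-0.2, -0.1, -1.0]
opening: 0.581
finger_force: 24.8
clock: 5.2
tcp_pos: [0.4432, 0.1031, 0.1509]
ee_rot: [0.0, 0.999, 0.033, -0.0]
ft_force: [-0.3, -0.4, -0.9]
opening: 0.581
finger_force: 24.8
t 5.2 p [443.2 103.1 150.9] psi 3.7 open 54.1 F [-0.3 -0.4 -0.9] fing 24.8 q6 1.49
turn 0.1 then shift [ 165.7 -108.5    0.9]
turn -0.0 then shift [  0.   0. 114.]
```

```bash
python3 -m creep '[25,-16,0,0, 33,-22,0,0, 33,-22,0,0, 33,-22,0,0, 25,-16,0,0]'
python3 -m creep '[16.7,-10.5,0,0, 0,0,30,0, 0,0,30,0, 0,0,20,0, 0,0,0,0]'
python3 - <<'E'
from h import *
cv2.imwrite("pics/s1.png",cv2.resize(cam("side")["pixels"][90:260,230:410,::-1],None,fx=3.4,fy=3.4))
E
python3 go.py 601.7,221.9,36,3.65
```

```text
clock: 5.7
tcp_pos: [0.5875, 0.2117, 0.1505]
ee_rot: [-0.0, 0.999, 0.033, 0.0]
ft_force: [-0.2, -0.1, -0.8]
opening: 0.581
finger_force: 24.8
clock: 6.2
tcp_pos: [0.5992, 0.2213, 0.0669]
ee_rot: [0.001, 0.999, 0.032, -0.004]
ft_force: [-0.5, 0.8, -0.7]
opening: 0.583
finger_force: 24.8
t 6.2 p [600.6 221.6  69.1] psi 3.7 open 54.1 F [ 0.   0.  -0.6] fing 24.8 q6 1.69
turn 0.0 then shift [ 1.1 -0.2 33.1]
```

View pics/s1.png

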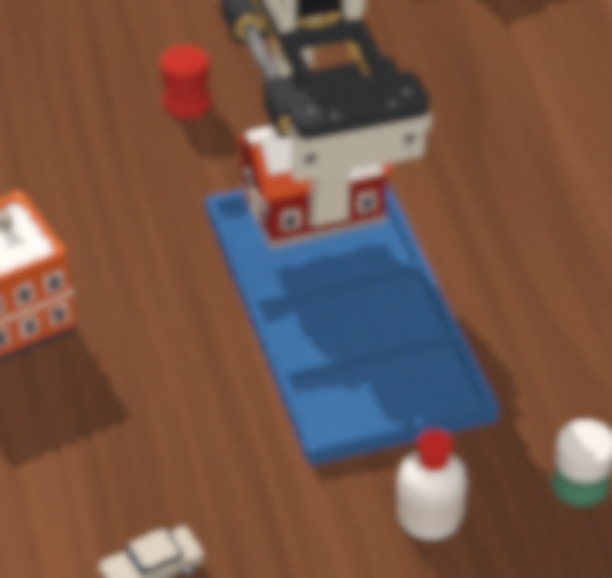

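The cottage hangs upright at crop (320,200), held mid-wall above the wide compartment. Lowering it.

```bash
python3 -m creep '[1,0,12,0, 0,0,10,0, 0,0,6,0, 0,0,3,0, 0,0,1,0]'
python3 -m creep '[0,0,1,0, 0,0,1,0, 0,0,0,0, 0,0,0,0, 0,0,0,0]'; python3 go.py 601.7,221.9,36,3.65
```

```text
clock: 6.75
tcp_pos: [0.6027, 0.2219, 0.0385]
ee_rot: [0.0, 1.0, 0.031, -0.0]
ft_force: [0.1, 1.0, -0.2]
opening: 0.581
finger_force: 24.8
clock: 7.25
tcp_pos: [0.603, 0.222, 0.0369]
ee_rot: [-0.0, 1.0, 0.031, 0.0]
ft_force: [-0.7, 0.8, -0.6]
opening: 0.581
finger_force: 24.8
t 7.2 p [603.  222.   36.9] psi 3.6 open 54.1 F [-0.7  0.8 -0.6] fing 24.8 q6 1.69
turn -0.1 then shift [-1.3 -0.   0.9]
```

```bash
python3 -m creep '[0,0,0.8,0, 0,0,0.7,0, 0,0,0.5,0, 0,0,0,0, 0,0,0,0]'; python3 go.py
```

```text
clock: 7.75
tcp_pos: [0.6029, 0.2219, 0.0349]
ee_rot: [-0.0, 1.0, 0.031, 0.0]
ft_force: [-1.3, -0.3, 1.2]
opening: 0.581
finger_force: 24.8
t 7.8 p [602.9 221.9  34.9] psi 3.6 open 54.0 F [-1.3 -0.3  1.2] fing 24.8 q6 1.69
```

```bash
python3 -m creep '[0,0,0,0, 0,0,0,0, 0,0,0,0, 0,0,0,0, 0,0,0,0]' 64
python3 -m creep '[0,0,-10,0, 0,0,-30,0, 0,0,-40,0, 0,0,-40,0, 0,0,-40,0]'
python3 -m creep '[0,0,0,-8, 0,0,0,-8, 0,0,0,-8, 0,0,0,-8, 0,0,0,-8]'
python3 -m creep '[0,0,0,-8, 0,0,0,-8, 0,0,0,-8, 0,0,0,-8, 0,0,0,-8]'
python3 -m creep '[0,0,0,-8, 0,0,0,-2, 0,0,0,0, 0,0,0,0]' 55 12;python3 go.py 392,-205.5,180,93.65 392,-205.5,37,93.65
```

```text
clock: 8.25
tcp_pos: [0.6029, 0.2219, 0.0347]
ee_rot: [-0.0, 1.0, 0.031, -0.0]
ft_force: [-0.0, -0.4, -0.0]
opening: 0.693
finger_force: 0.0
clock: 8.75
tcp_pos: [0.6027, 0.2219, 0.1972]
ee_rot: [-0.0, 1.0, 0.031, 0.0]
ft_force: [2.2, -0.6, -0.5]
opening: 0.688
finger_force: 0.0
clock: 9.25
tcp_pos: [0.6029, 0.222, 0.1957]
ee_rot: [0.0, 0.927, 0.374, 0.0]
ft_force: [0.6, -0.3, -0.2]
opening: 0.684
finger_force: 0.0
clock: 9.75
tcp_pos: [0.6029, 0.222, 0.1957]
ee_rot: [0.0, 0.744, 0.669, 0.0]
ft_force: [-0.5, 0.2, -0.6]
opening: 0.69
finger_force: 0.0
clock: 10.15
tcp_pos: [0.6029, 0.222, 0.1953]
ee_rot: [0.0, 0.685, 0.729, 0.0]
ft_force: [0.3, 0.5, -0.4]
opening: 0.589
finger_force: 0.0
t 10.2 p [602.9 222.  195.3] psi 93.5 open 54.7 F [ 0.3  0.5 -0.4] fing 0.0 q6 0.12
turn -0.1 then shift [-413.2 -237.7   15.3]
turn -0.0 then shift [  0.   0. 143.]
```

```bash
python3 -m creep '[-29.5,-17,0,0, -29.5,-17,0,0, -29.5,-17,0,0, -29.5,-17,0,0, -29.5,-17,0,0]'
python3 -m creep '[-29.5,-17,0,0, -29.5,-17,0,0, -29.5,-17,0,0, -29.5,-17,0,0, -29.5,-17,0,0]'
python3 -m creep '[-29.5,-17,0,0, -29.5,-17,0,0, -29.5,-17,0,0, -29.5,-17,0,0, 0,0,0,0]'
python3 -m creep '[0,0,40,0, 0,0,0,0, 0,0,0,0]';python3 go.py 392,-205.5,37,93.65
python3 - <<'E'
from h import *
for n in("top","side"):cv2.imwrite(f"pics/{n}2.png",cam(n)["pixels"][:,:,::-1])
a=cv2.resize(cam("side")["pixels"][290:440,180:330,::-1],None,fx=4,fy=4)
cv2.imwrite("pics/s2.png",a)
E
```

```text
clock: 10.65
tcp_pos: [0.5266, 0.0684, 0.1951]
ee_rot: [0.0, 0.685, 0.729, 0.0]
ft_force: [0.0, -0.0, 0.4]
opening: 0.593
finger_force: 0.0
clock: 11.15
tcp_pos: [0.4511, -0.0842, 0.1952]
ee_rot: [0.0, 0.685, 0.729, 0.0]
ft_force: [-0.1, -0.1, 0.8]
opening: 0.593
finger_force: 0.0
clock: 11.65
tcp_pos: [0.3901, -0.2084, 0.1953]
ee_rot: [0.001, 0.686, 0.727, -0.001]
ft_force: [0.2, -0.1, -0.2]
opening: 0.592
finger_force: 0.0
clock: 11.95
tcp_pos: [0.391, -0.2042, 0.1548]
ee_rot: [-0.001, 0.685, 0.729, 0.0]
ft_force: [0.2, -0.5, -0.3]
opening: 0.594
finger_force: 0.0
t 11.9 p [ 391.  -204.2  154.8] psi 93.6 open 55.3 F [ 0.2 -0.5 -0.3] fing 0.0 q6 -0.8
turn -0.0 then shift [ -1.3   0.9 117.8]
```

View pics/s2.png

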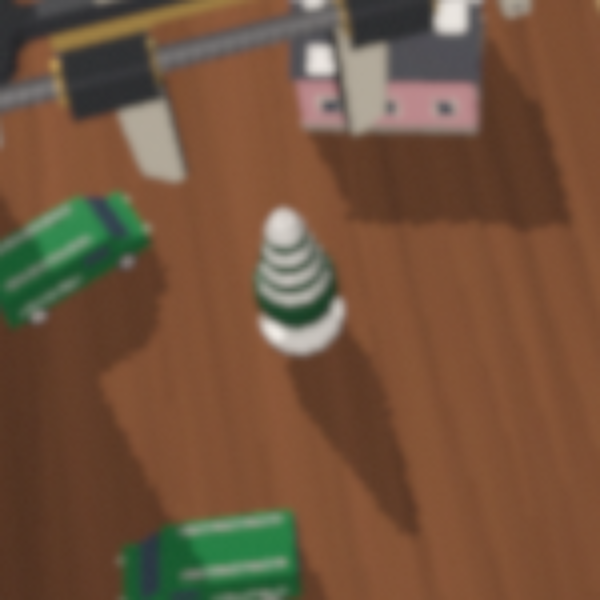

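The spruce stands clear at crop (300,280), with the open fingers on either side of it. Going down.

```bash
python3 -m creep '[-1.5,1,30,0, 0,0,30,0, 0,0,30,0, 0,0,20,0, 0,0,8,0]'
python3 -m creep '[0,0,0,0, 0,0,0,0, 0,0,0,0]'
python3 -m creep '[0,0,0,0, 0,0,0,0, 0,0,0,0, 0,0,0,0, 0,0,0,0]' 22 15
python3 -m creep '[0,0,0,0, 0,0,0,0, 0,0,0,0]'; python3 go.py
```

```text
clock: 12.55
tcp_pos: [0.3925, -0.2061, 0.0362]
ee_rot: [-0.001, 0.684, 0.729, 0.0]
ft_force: [-1.0, 0.1, 0.1]
opening: 0.596
finger_force: 0.0
clock: 12.85
tcp_pos: [0.3933, -0.2073, 0.0381]
ee_rot: [0.001, 0.684, 0.729, 0.0]
ft_force: [-0.7, -0.2, 0.1]
opening: 0.592
finger_force: 0.0
clock: 13.35
tcp_pos: [0.3925, -0.2067, 0.037]
ee_rot: [0.0, 0.685, 0.729, 0.0]
ft_force: [-0.5, -0.1, 3.3]
opening: 0.338
finger_force: 15.0
clock: 13.65
tcp_pos: [0.3925, -0.2067, 0.037]
ee_rot: [0.0, 0.685, 0.729, -0.0]
ft_force: [-1.1, 0.6, 5.5]
opening: 0.338
finger_force: 15.0
t 13.7 p [ 392.5 -206.7   37. ] psi 93.6 open 31.4 F [-1.1  0.6  5.5] fing 15.0 q6 -0.8
```

```bash
python3 -m creep '[0,0,-10,0, 0,0,-20,0, 0,0,-30,0, 0,0,-40,0, 0,0,-30,0]'
python3 go.py 606.5,147,167,93.65
python3 -m creep '[0,0,0,0, 0,0,0,0]'
python3 go.py 606.5,147,167,93.65
```

```text
clock: 14.15
tcp_pos: [0.3925, -0.2067, 0.1691]
ee_rot: [0.001, 0.685, 0.729, 0.0]
ft_force: [0.5, -0.2, -0.8]
opening: 0.337
finger_force: 15.0
t 14.2 p [ 392.5 -206.7  169.1] psi 93.6 open 31.3 F [ 0.5 -0.2 -0.8] fing 15.0 q6 -0.8
turn -0.1 then shift [339.3 236.1   2.1]
clock: 14.35
tcp_pos: [0.3924, -0.2067, 0.1673]
ee_rot: [0.001, 0.685, 0.729, 0.0]
ft_force: [1.0, -0.1, 0.1]
opening: 0.339
finger_force: 15.0
t 14.3 p [ 392.4 -206.7  167.3] psi 93.6 open 31.6 F [ 1.  -0.1  0.1] fing 15.0 q6 -0.8
turn -0.1 then shift [3.393e+02 2.361e+02 3.000e-01]
```

```bash
python3 -m creep '[14,10,0,0, 25,17,0,0, 25,17,0,0, 25,17,0,0, 25,17.5,0,0]'
python3 -m creep '[25,17.5,0,0, 25,17.5,0,0, 25,17.5,0,0, 25,17.5,0,0, 25,17.5,0,0]'
python3 -m creep '[25,17.5,0,0, 25,17.5,0,0, 25,17.5,0,0, 15,10.5,0,0, 10.3,6.5,0,0]'
python3 -m creep '[0,0,30,0, 0,0,30,0, 0,0,30,0, 0,0,15,0, 0,0,0,0]'
python3 -m creep '[0,0,0,0, 0,0,0,0]'
python3 go.py 606.5,147,41,93.65
python3 - <<'E'
from h import *
cv2.imwrite("pics/s3.png",cv2.resize(cam("side")["pixels"][90:260,230:410,::-1],None,fx=3.4,fy=3.4))
E
```

```text
clock: 14.85
tcp_pos: [0.4628, -0.0864, 0.1649]
ee_rot: [-0.002, 0.685, 0.729, -0.001]
ft_force: [0.2, -0.2, -0.0]
opening: 0.337
finger_force: 15.0
clock: 15.35
tcp_pos: [0.5423, 0.0437, 0.1646]
ee_rot: [-0.002, 0.685, 0.729, -0.001]
ft_force: [-0.0, -0.7, 0.5]
opening: 0.336
finger_force: 15.0
clock: 15.85
tcp_pos: [0.6054, 0.1481, 0.1643]
ee_rot: [-0.001, 0.684, 0.729, -0.001]
ft_force: [0.3, 0.1, -0.9]
opening: 0.339
finger_force: 15.0
clock: 16.35
tcp_pos: [0.6029, 0.1461, 0.0577]
ee_rot: [-0.003, 0.685, 0.729, -0.003]
ft_force: [-0.5, 0.2, -0.8]
opening: 0.337
finger_force: 15.0
clock: 16.55
tcp_pos: [0.6068, 0.1466, 0.0628]
ee_rot: [0.001, 0.685, 0.729, 0.001]
ft_force: [0.3, -0.2, -1.3]
opening: 0.338
finger_force: 15.0
t 16.6 p [606.8 146.6  62.8] psi 93.6 open 31.5 F [ 0.3 -0.2 -1.3] fing 15.0 q6 -0.0
turn -0.1 then shift [ 0.4 -0.3 21.8]
```

View pics/s3.png

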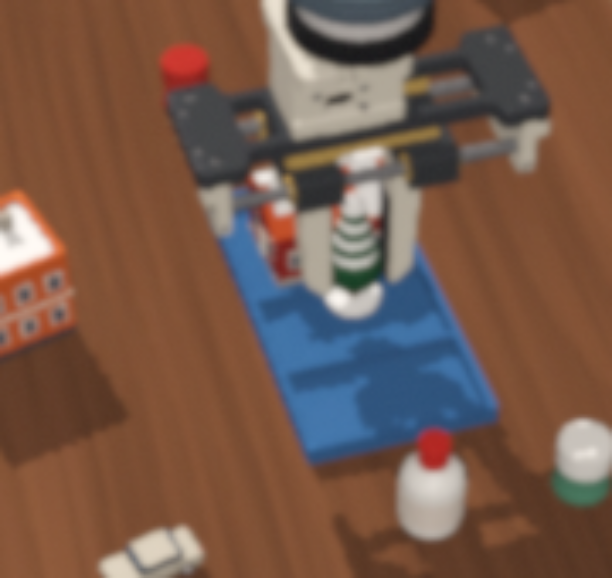

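The spruce hangs upright at crop (355,260) above the middle compartment. Lowering it.

```bash
python3 -m creep '[0,0,6,0, 0,0,6,0, 0,0,4,0, 0,0,2,0, 0,0,1,0]'
python3 -m creep '[0,0,1,0, 0,0,0.5,0, 0,0,0,0, 0,0,0,0]'; python3 go.py 606.5,147,41,93.65
```

```text
clock: 17.1
tcp_pos: [0.6059, 0.1468, 0.0423]
ee_rot: [-0.0, 0.685, 0.729, -0.0]
ft_force: [-0.2, 0.5, -0.7]
opening: 0.339
finger_force: 15.0
clock: 17.5
tcp_pos: [0.6062, 0.1468, 0.0414]
ee_rot: [0.0, 0.685, 0.729, 0.0]
ft_force: [0.2, 0.2, -0.4]
opening: 0.338
finger_force: 15.0
t 17.5 p [606.2 146.8  41.4] psi 93.6 open 31.5 F [ 0.2  0.2 -0.4] fing 15.0 q6 -0.0
turn -0.1 then shift [0.1 0.3 0.4]
```

```bash
python3 -m creep '[0,0,0.5,0, 0,0,0.5,0, 0,0,0,0, 0,0,0,0, 0,0,0,0]'; python3 go.py 606.5,147,41,93.65
```

```text
clock: 18.0
tcp_pos: [0.6063, 0.1468, 0.041]
ee_rot: [0.0, 0.685, 0.729, 0.0]
ft_force: [-2.0, -1.0, 5.8]
opening: 0.341
finger_force: 15.0
t 18.0 p [606.3 146.8  41. ] psi 93.6 open 31.7 F [-2.  -1.   5.8] fing 15.0 q6 -0.0
turn -0.0 then shift [0.2 0.2 0. ]
```

```bash
python3 -m creep '[0,0,0,0, 0,0,0,0, 0,0,0,0, 0,0,0,0, 0,0,0,0]' 46
python3 -m creep '[0,0,-10,0, 0,0,-30,0, 0,0,-40,0, 0,0,-40,0, 0,0,-40,0]'
python3 -m creep '[0,0,0,-8, 0,0,0,-8, 0,0,0,-8, 0,0,0,-8, 0,0,0,-8]'
python3 -m creep '[0,0,0,-8, 0,0,0,-8, 0,0,0,-8, 0,0,0,-8, 0,0,0,-8]'
python3 -m creep '[0,0,0,-1.4, 0,0,0,0, 0,0,0,0, 0,0,0,0]' 50 15;python3 go.py 346,-301,180,175 346,-301,28,175
```

```text
clock: 18.5
tcp_pos: [0.6061, 0.1468, 0.0401]
ee_rot: [-0.0, 0.685, 0.729, -0.0]
ft_force: [-0.3, -0.5, -0.4]
opening: 0.493
finger_force: 0.0
clock: 19.0
tcp_pos: [0.6059, 0.1468, 0.2026]
ee_rot: [0.0, 0.685, 0.729, 0.0]
ft_force: [-0.1, 0.4, 0.2]
opening: 0.494
finger_force: 0.0
clock: 19.5
tcp_pos: [0.6061, 0.1468, 0.2012]
ee_rot: [0.0, 0.391, 0.92, 0.0]
ft_force: [0.9, -0.6, -0.3]
opening: 0.496
finger_force: 0.0
clock: 20.0
tcp_pos: [0.6061, 0.1468, 0.2011]
ee_rot: [0.0, 0.053, 0.999, 0.0]
ft_force: [-0.0, -0.5, -0.3]
opening: 0.493
finger_force: 0.0
clock: 20.4
tcp_pos: [0.6061, 0.1468, 0.2004]
ee_rot: [0.0, 0.044, 0.999, -0.0]
ft_force: [0.0, 0.6, 0.0]
opening: 0.536
finger_force: 0.0
t 20.4 p [606.1 146.8 200.4] psi 174.9 open 49.8 F [0.  0.6 0. ] fing 0.0 q6 -1.42
turn -0.1 then shift [ 220.1 -468.8   20.4]
turn -0.0 then shift [  0.   0. 152.]
```

```bash
python3 -m creep '[6.5,-13.8,0,0, 13,-27.6,0,0, 13,-27.6,0,0, 13,-27.6,0,0, 13,-27.6,0,0]'
python3 -m creep '[13,-27.6,0,0, 13,-27.6,0,0, 13,-27.6,0,0, 13,-27.6,0,0, 13,-27.6,0,0]'
python3 -m creep '[13,-27.6,0,0, 13,-27.6,0,0, 13,-27.6,0,0, 13,-27.6,0,0, 13,-27.6,0,0]'
python3 -m creep '[13,-27.6,0,0, 13,-27.6,0,0, 6.5,-13.8,0,0, 0,0,30,0, 0,0,30,0]'
python3 -m creep '[0,0,20,0, 0,0,0,0, 0,0,0,0, 0,0,0,0]';python3 go.py 346,-301,28,175
python3 - <<'E'
from h import *
cv2.imwrite("pics/s4.png",np.hstack([cv2.resize(cam("side")["pixels"][360:480,150:300,::-1],None,fx=2.6,fy=2.6),cv2.resize(cam("side")["pixels"][110:230,260:410,::-1],None,fx=2.6,fy=2.6)]))
E
```

```text
clock: 20.9
tcp_pos: [0.5356, 0.0266, 0.2002]
ee_rot: [-0.0, 0.044, 0.999, -0.0]
ft_force: [0.3, -0.1, 0.2]
opening: 0.537
finger_force: 0.0
clock: 21.4
tcp_pos: [0.4586, -0.105, 0.2003]
ee_rot: [-0.0, 0.044, 0.999, -0.0]
ft_force: [-0.0, -1.0, -0.5]
opening: 0.538
finger_force: 0.0
clock: 21.9
tcp_pos: [0.3817, -0.2365, 0.2003]
ee_rot: [-0.0, 0.044, 0.999, -0.0]
ft_force: [0.7, 0.1, -0.1]
opening: 0.538
finger_force: 0.0
clock: 22.4
tcp_pos: [0.3442, -0.3027, 0.1404]
ee_rot: [0.001, 0.045, 0.999, -0.001]
ft_force: [-0.3, -0.0, -0.9]
opening: 0.54
finger_force: 0.0
clock: 22.8
tcp_pos: [0.3453, -0.3022, 0.1216]
ee_rot: [0.001, 0.044, 0.999, -0.001]
ft_force: [-0.2, 0.2, -1.0]
opening: 0.538
finger_force: 0.0
t 22.8 p [ 345.3 -302.2  121.6] psi 175.0 open 50.0 F [-0.2  0.2 -1. ] fing 0.0 q6 -2.45
turn -0.0 then shift [-0.6  1.2 93.6]
```

View pics/s4.png

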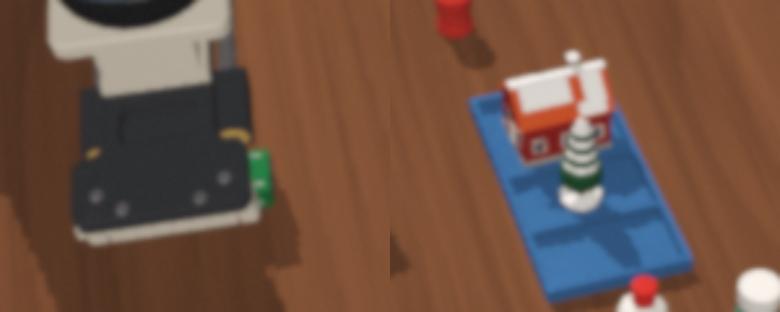

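Cottage (crop 555,115) and spruce (580,170) stand upright in their compartments; the van lies under the gripper. Going down on it.

```bash
python3 -m creep '[-0.6,1,30,0, 0,0,30,0, 0,0,20,0, 0,0,10,0, 0,0,3.5,0]'
python3 -m creep '[0,0,0,0, 0,0,0,0, 0,0,0,0]'
python3 -m creep '[0,0,0,0, 0,0,0,0, 0,0,0,0, 0,0,0,0, 0,0,0,0]' 16 15
python3 -m creep '[0,0,0,0, 0,0,0,0, 0,0,0,0]'; python3 go.py
```

```text
clock: 23.35
tcp_pos: [0.3458, -0.3005, 0.0266]
ee_rot: [-0.0, 0.044, 0.999, 0.0]
ft_force: [-0.6, 0.1, 0.2]
opening: 0.537
finger_force: 0.0
clock: 23.65
tcp_pos: [0.3462, -0.3011, 0.0277]
ee_rot: [0.001, 0.044, 0.999, -0.001]
ft_force: [-0.0, -0.4, -0.2]
opening: 0.538
finger_force: 0.0
clock: 24.15
tcp_pos: [0.3457, -0.3004, 0.0268]
ee_rot: [0.0, 0.044, 0.999, 0.0]
ft_force: [-0.0, 0.8, 1.0]
opening: 0.253
finger_force: 15.0
clock: 24.45
tcp_pos: [0.3457, -0.3004, 0.0268]
ee_rot: [-0.0, 0.044, 0.999, 0.0]
ft_force: [0.5, 0.7, 2.7]
opening: 0.262
finger_force: 15.0
t 24.4 p [ 345.7 -300.4   26.8] psi 175.0 open 24.4 F [0.5 0.7 2.7] fing 15.0 q6 -2.44
```

```bash
python3 -m creep '[0,0,-10,0, 0,0,-20,0, 0,0,-30,0, 0,0,-40,0, 0,0,-30,0]'
python3 -m creep '[0,0,-10,-4.3, 0,0,0,-4.3, 0,0,0,0, 0,0,0,0]'
python3 go.py 610.3,88.1,165,183.65 610.3,88.1,30.8,183.65
```

```text
clock: 24.95
tcp_pos: [0.3459, -0.3006, 0.1594]
ee_rot: [0.001, 0.044, 0.999, -0.001]
ft_force: [-0.1, -0.2, 0.8]
opening: 0.255
finger_force: 15.0
clock: 25.35
tcp_pos: [0.3456, -0.3002, 0.1669]
ee_rot: [-0.0, -0.03, 1.0, 0.0]
ft_force: [0.4, -0.1, -0.4]
opening: 0.257
finger_force: 15.0
t 25.4 p [ 345.6 -300.2  166.9] psi -176.5 open 23.9 F [ 0.4 -0.1 -0.4] fing 15.0 q6 -2.59
turn -0.2 then shift [-288.9  370.6    1.9]
turn -0.0 then shift [ -0.    0.  134.2]
```

```bash
python3 -m creep '[-9,11.5,0,0, -18,23.2,0,0, -18,23.2,0,0, -18,23.2,0,0, -18,23.2,0,0]'
python3 -m creep '[-18,23.2,0,0, -18,23.2,0,0, -18,23.2,0,0, -18,23.2,0,0, -18,23.2,0,0]'
python3 -m creep '[-18,23.2,0,0, -18,23.2,0,0, -18,23.2,0,0, -18,23.2,0,0, -18,23.2,0,0]'
python3 -m creep '[-18,23.2,0,0, -9.5,11.5,0,0, 0,0,25,0, 0,0,30,0, 0,0,20,0]'
python3 -m creep '[0,0,0,0, 0,0,0,0, 0,0,0,0]'
python3 go.py 610.3,88.1,30.8,183.65
python3 - <<'E'
from h import *
cv2.imwrite("pics/s5.png",cv2.resize(cam("side")["pixels"][110:260,260:420,::-1],None,fx=3.4,fy=3.4))
E
```

```text
clock: 25.85
tcp_pos: [0.4202, -0.1901, 0.1663]
ee_rot: [-0.0, -0.03, 1.0, 0.0]
ft_force: [0.2, 0.3, -0.5]
opening: 0.256
finger_force: 15.0
clock: 26.35
tcp_pos: [0.5028, -0.0686, 0.1662]
ee_rot: [-0.001, -0.03, 1.0, 0.0]
ft_force: [1.3, -0.2, -0.0]
opening: 0.255
finger_force: 15.0
clock: 26.85
tcp_pos: [0.5852, 0.0528, 0.166]
ee_rot: [-0.001, -0.031, 1.0, 0.0]
ft_force: [0.4, -1.2, 0.0]
opening: 0.259
finger_force: 15.0
clock: 27.35
tcp_pos: [0.609, 0.0877, 0.0894]
ee_rot: [-0.002, -0.031, 1.0, -0.0]
ft_force: [0.1, -0.6, -0.6]
opening: 0.256
finger_force: 15.0
clock: 27.65
tcp_pos: [0.6113, 0.0876, 0.0932]
ee_rot: [0.001, -0.031, 1.0, -0.0]
ft_force: [0.0, 0.1, 0.4]
opening: 0.255
finger_force: 15.0
t 27.6 p [611.3  87.6  93.2] psi -176.4 open 23.7 F [0.  0.1 0.4] fing 15.0 q6 -1.67
turn -0.1 then shift [ 1.   0.5 62.4]
```

View pics/s5.png

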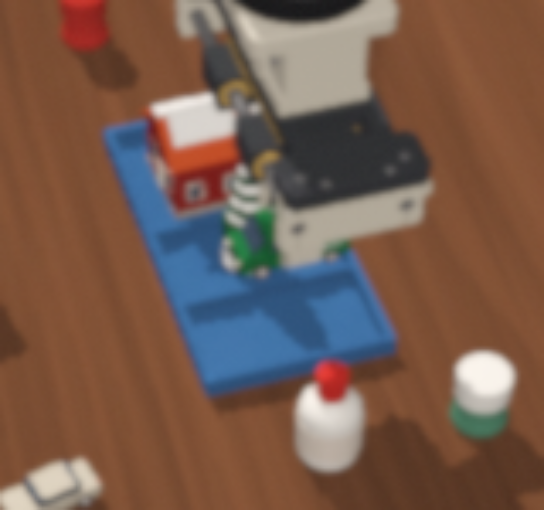

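The van is level in the fingers at crop (285,245), above the end compartment. Lowering it.

```bash
python3 -m creep '[1,0.5,20,0, 0,0,20,0, 0,0,10,0, 0,0,6,0, 0,0,3,0]'
python3 -m creep '[0,0,1,0, 0,0,0.5,0, 0,0,0,0, 0,0,0,0]'; python3 go.py 610.3,88.1,30.8,183.65
```

```text
clock: 28.2
tcp_pos: [0.6097, 0.0883, 0.033]
ee_rot: [0.0, -0.031, 1.0, -0.0]
ft_force: [-0.3, 0.6, -0.2]
opening: 0.257
finger_force: 15.0
clock: 28.6
tcp_pos: [0.6097, 0.0884, 0.0317]
ee_rot: [0.0, -0.031, 1.0, -0.0]
ft_force: [-0.0, -0.1, 0.3]
opening: 0.258
finger_force: 15.0
t 28.6 p [609.7  88.4  31.7] psi -176.4 open 24.0 F [-0.  -0.1  0.3] fing 15.0 q6 -1.67
turn -0.1 then shift [-0.6 -0.3  0.9]
```

```bash
python3 -m creep '[0,0,0.5,0, 0,0,0.5,0, 0,0,0,0, 0,0,0,0, 0,0,0,0]'; python3 go.py 610.3,88.1,30.8,183.65
```

```text
clock: 29.1
tcp_pos: [0.6096, 0.0884, 0.0308]
ee_rot: [0.0, -0.031, 1.0, -0.0]
ft_force: [-0.8, 0.7, 5.4]
opening: 0.256
finger_force: 15.0
t 29.1 p [609.6  88.4  30.8] psi -176.4 open 23.8 F [-0.8  0.7  5.4] fing 15.0 q6 -1.67
turn -0.0 then shift [-0.7 -0.4 -0. ]
```

```bash
python3 -m creep '[0,0,0,0, 0,0,0,0, 0,0,0,0, 0,0,0,0]' 32
python3 -m creep '[0,0,-10,0, 0,0,-30,0, 0,0,-40,0, 0,0,-40,0, 0,0,-40,0]'
python3 -m creep '[0,0,0,-6.8, 0,0,0,-6.9, 0,0,0,0, 0,0,0,0]' 78 25;python3 go.py 407,200.2,180,197.3 407,200.2,40,197.3
python3 - <<'E'
from h import *
for n in("top","side"):cv2.imwrite(f"pics/{n}6.png",cam(n)["pixels"][:,:,::-1])
E
```

```text
clock: 29.5
tcp_pos: [0.6092, 0.0884, 0.0299]
ee_rot: [-0.0, -0.031, 1.0, 0.0]
ft_force: [-0.7, 0.2, 1.5]
opening: 0.345
finger_force: 0.0
clock: 30.0
tcp_pos: [0.6091, 0.0884, 0.1926]
ee_rot: [0.0, -0.031, 1.0, 0.0]
ft_force: [0.7, 1.1, 0.0]
opening: 0.344
finger_force: 0.0
clock: 30.4
tcp_pos: [0.6092, 0.0884, 0.1906]
ee_rot: [0.0, -0.149, 0.989, 0.0]
ft_force: [0.6, 0.8, 0.5]
opening: 0.636
finger_force: 0.0
t 30.4 p [609.2  88.4 190.6] psi -162.9 open 59.2 F [0.6 0.8 0.5] fing 0.0 q6 -1.91
turn -0.2 then shift [159.8 166.9  10.6]
turn -0.0 then shift [ -0.   0. 140.]
```

```bash
python3 -m creep '[14,14.5,0,0, 27,28.5,0,0, 27,28.5,0,0, 27,28.5,0,0, 27,28.5,0,0]'
python3 -m creep '[27,28.5,0,0, 10.8,9.9,0,0, 0,0,25,0, 0,0,25,0, 0,0,0,0]'
python3 -m creep '[0,0,0,0, 0,0,0,0]'
python3 go.py 407,200.2,40,197.3
python3 - <<'E'
from h import *
cv2.imwrite("pics/s7.png",cv2.resize(cam("side")["pixels"][100:250,150:400,::-1],None,fx=3.2,fy=3.2))
E
```

```text
clock: 31.0
tcp_pos: [0.4531, 0.1753, 0.19]
ee_rot: [-0.0, -0.149, 0.989, 0.0]
ft_force: [0.5, 0.3, 0.4]
opening: 0.838
finger_force: 0.0
clock: 31.5
tcp_pos: [0.4054, 0.1996, 0.1378]
ee_rot: [-0.003, -0.15, 0.989, -0.0]
ft_force: [-0.6, -0.0, -0.4]
opening: 0.84
finger_force: 0.0
clock: 31.7
tcp_pos: [0.4084, 0.2002, 0.1413]
ee_rot: [0.001, -0.15, 0.989, 0.0]
ft_force: [0.1, 0.1, -0.4]
opening: 0.843
finger_force: 0.0
t 31.7 p [408.4 200.2 141.3] psi -162.7 open 78.4 F [ 0.1  0.1 -0.4] fing 0.0 q6 -1.66
turn -0.0 then shift [  1.3   0.4 101.3]
```

View pics/s7.png

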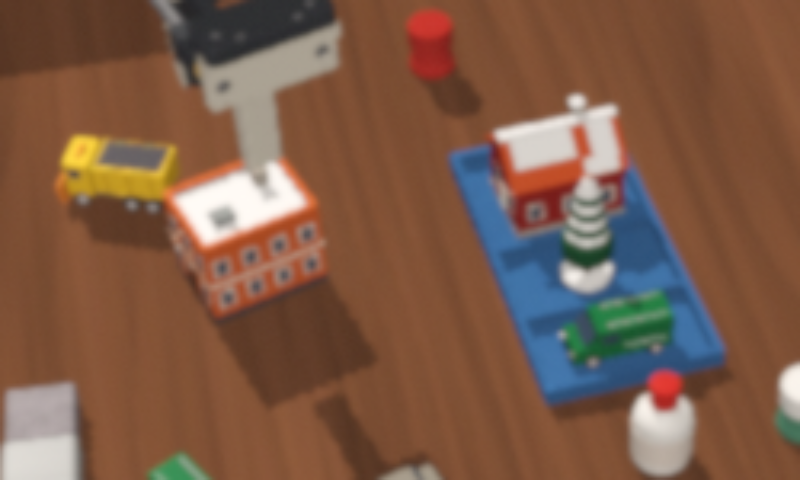

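The blue kit stands well: cottage crop (555,170), spruce (587,235), van (618,328). Station at (245,235) with the fingers above it. Going down.

```bash
python3 -m creep '[1.2,0.4,30,0, 0,0,30,0, 0,0,25,0, 0,0,12,0, 0,0,4,0]'
python3 -m creep '[0,0,0,0, 0,0,0,0, 0,0,0,0]'
python3 -m creep '[0,0,0,0, 0,0,0,0, 0,0,0,0, 0,0,0,0, 0,0,0,0]' 48 25
python3 -m creep '[0,0,0,0, 0,0,0,0, 0,0,0,0]'; python3 go.py
```

```text
clock: 32.25
tcp_pos: [0.4059, 0.2001, 0.0387]
ee_rot: [-0.0, -0.15, 0.989, -0.0]
ft_force: [1.0, -0.4, -1.0]
opening: 0.837
finger_force: 0.0
clock: 32.55
tcp_pos: [0.4068, 0.2005, 0.0403]
ee_rot: [0.001, -0.15, 0.989, 0.0]
ft_force: [0.6, 0.4, -0.4]
opening: 0.841
finger_force: 0.0
clock: 33.05
tcp_pos: [0.4061, 0.2004, 0.0395]
ee_rot: [0.0, -0.15, 0.989, 0.0]
ft_force: [-0.3, 0.6, 4.6]
opening: 0.619
finger_force: 25.0
clock: 33.35
tcp_pos: [0.406, 0.2004, 0.0395]
ee_rot: [0.0, -0.15, 0.989, 0.0]
ft_force: [-0.2, 0.9, 6.0]
opening: 0.622
finger_force: 25.0
t 33.4 p [406.  200.4  39.5] psi -162.7 open 57.9 F [-0.2  0.9  6. ] fing 25.0 q6 -1.66
```

```bash
python3 -m creep '[0,0,-10,0, 0,0,-20,0, 0,0,-30,0, 0,0,-40,0, 0,0,-30,0]'
python3 -m creep '[0,0,0,5.5, 0,0,0,5.6, 0,0,0,0, 0,0,0,0]'
python3 go.py 598,-132.1,165,186.2 598,-132.1,43.5,186.2
```

```text
clock: 33.85
tcp_pos: [0.406, 0.2002, 0.1715]
ee_rot: [0.001, -0.15, 0.989, -0.0]
ft_force: [1.2, 0.8, -1.0]
opening: 0.625
finger_force: 25.0
clock: 34.25
tcp_pos: [0.4056, 0.2001, 0.1693]
ee_rot: [-0.0, -0.055, 0.998, -0.0]
ft_force: [0.2, 0.2, -0.9]
opening: 0.62
finger_force: 25.0
t 34.2 p [405.6 200.1 169.3] psi -173.7 open 57.7 F [ 0.2  0.2 -0.9] fing 25.0 q6 -1.47
turn 0.1 then shift [-155.3 -351.1    4.3]
turn -0.0 then shift [ -0.    0.  121.5]
```

```bash
python3 -m creep '[-6,-13.5,0,0, -12,-27,0,0, -12,-27,0,0, -12,-27,0,0, -12,-27,0,0]'
python3 -m creep '[-12,-27,0,0, -12,-27,0,0, -12,-27,0,0, -12,-27,0,0, -12,-27,0,0]'
python3 -m creep '[-12,-27,0,0, -12,-27,0,0, -12,-27,0,0, -5.3,-13.6,0,0, 0,0,20,0]'
python3 -m creep '[0,0,30,0, 0,0,30,0, 0,0,15,0, 0,0,0,0, 0,0,0,0]'
python3 -m creep '[0,0,0,0]'
python3 go.py 598,-132.1,43.5,186.2
python3 - <<'E'
from h import *
cv2.imwrite("pics/s8.png",cv2.resize(cam("side")["pixels"][220:410,270:460,::-1],None,fx=3.1,fy=3.1))
E
```

```text
clock: 34.75
tcp_pos: [0.4729, 0.0843, 0.169]
ee_rot: [-0.0, -0.055, 0.998, 0.0]
ft_force: [-0.1, -0.5, -0.2]
opening: 0.62
finger_force: 25.0
clock: 35.25
tcp_pos: [0.5471, -0.0436, 0.1687]
ee_rot: [-0.001, -0.055, 0.998, 0.0]
ft_force: [0.9, 1.1, -0.4]
opening: 0.622
finger_force: 25.0
clock: 35.75
tcp_pos: [0.6005, -0.1347, 0.151]
ee_rot: [0.002, -0.054, 0.999, -0.001]
ft_force: [0.5, 0.6, -1.0]
opening: 0.622
finger_force: 25.0
clock: 36.25
tcp_pos: [0.5981, -0.1317, 0.0743]
ee_rot: [-0.0, -0.055, 0.999, 0.0]
ft_force: [1.2, 0.5, 0.1]
opening: 0.625
finger_force: 25.0
clock: 36.35
tcp_pos: [0.599, -0.1321, 0.0756]
ee_rot: [0.001, -0.054, 0.999, -0.0]
ft_force: [0.1, -0.3, -0.3]
opening: 0.624
finger_force: 25.0
t 36.4 p [ 599.  -132.1   75.6] psi -173.8 open 58.0 F [ 0.1 -0.3 -0.3] fing 25.0 q6 -2.08
turn 0.0 then shift [ 1.   0.1 32.1]
```

View pics/s8.png

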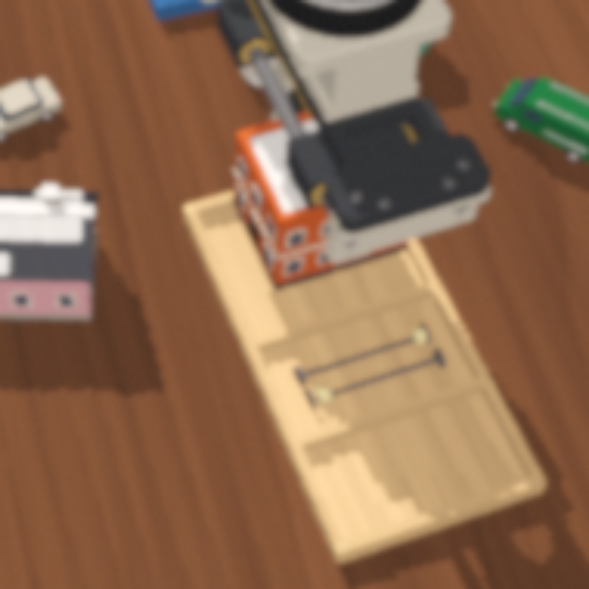

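The station hangs level at crop (280,210) above the wide wooden compartment. Lowering it.

```bash
python3 -m creep '[0.5,0,12,0, 0,0,10,0, 0,0,5,0, 0,0,3,0, 0,0,1,0]'
python3 -m creep '[0,0,0.5,0, 0,0,0,0, 0,0,0,0, 0,0,0,0]'; python3 go.py 598,-132.1,43.5,186.2
```

```text
clock: 36.9
tcp_pos: [0.5971, -0.1318, 0.0435]
ee_rot: [-0.001, -0.054, 0.999, 0.0]
ft_force: [-5.9, 1.9, 11.3]
opening: 0.623
finger_force: 25.0
clock: 37.3
tcp_pos: [0.5974, -0.1319, 0.0435]
ee_rot: [-0.0, -0.054, 0.999, 0.0]
ft_force: [-3.7, -0.4, 6.1]
opening: 0.622
finger_force: 25.0
t 37.3 p [ 597.4 -131.9   43.5] psi -173.8 open 57.9 F [-3.7 -0.4  6.1] fing 25.0 q6 -2.08
turn 0.0 then shift [-0.6 -0.2 -0. ]
```

```bash
python3 -m creep '[0,0,0,0, 0,0,0,0, 0,0,0,0, 0,0,0,0, 0,0,0,0]' 68
python3 -m creep '[0,0,-10,0, 0,0,-30,0, 0,0,-40,0, 0,0,-40,0, 0,0,-30,0]'
python3 -m creep '[0,0,0,7, 0,0,0,7, 0,0,0,7, 0,0,0,7.2, 0,0,0,0]' 55 15;python3 -m creep '[0,0,0,0]';python3 go.py 348,286.5,180,158 348,286.5,30,158
cat > tr.py <<'E'
from h import *
# truck: yellow+dark top, both views; orientation from the dark top face
for n,b in(("top",(150,310,185,355)),("side",(165,140,208,168))):
    im=cam(n)["pixels"];x0,y0,x1,y1=b;h=cv2.cvtColor(im,cv2.COLOR_RGB2HSV).astype(int);m=np.zeros((480,640),bool)
    k=(h[...,1]<110)&(h[...,2]<130);m[y0:y1,x0:x1]=k[y0:y1,x0:x1]
    P=pl(n,big(m),.033)*1000;print(n,"dark",[np.round(v,1) for v in cv2.minAreaRect(P.astype(np.float32))],P.mean(0).round(1),m.sum())
    k=(h[...,0]<35)&(h[...,1]>170)&(h[...,2]>140);m[:]=0;m[y0:y1,x0:x1]=k[y0:y1,x0:x1]
    P=pl(n,big(m),.030)*1000;print(n,"yellow",[np.round(v,1) for v in cv2.minAreaRect(P.astype(np.float32))])
E
python3 tr.py
```

```text
clock: 37.8
tcp_pos: [0.5977, -0.1321, 0.0426]
ee_rot: [-0.0, -0.054, 0.999, 0.0]
ft_force: [0.4, 0.1, -1.2]
opening: 0.733
finger_force: 0.0
clock: 38.3
tcp_pos: [0.5983, -0.1323, 0.1964]
ee_rot: [0.002, -0.054, 0.999, -0.001]
ft_force: [-0.4, -0.2, -0.3]
opening: 0.731
finger_force: 0.0
clock: 38.8
tcp_pos: [0.5977, -0.1321, 0.1935]
ee_rot: [0.0, 0.191, 0.982, -0.0]
ft_force: [-0.4, 0.7, -0.1]
opening: 0.592
finger_force: 0.0
clock: 38.9
tcp_pos: [0.5977, -0.1321, 0.1933]
ee_rot: [0.0, 0.189, 0.982, -0.0]
ft_force: [0.8, 0.5, -1.0]
opening: 0.592
finger_force: 0.0
t 38.9 p [ 597.7 -132.1  193.3] psi 158.2 open 55.0 F [ 0.8  0.5 -1. ] fing 0.0 q6 -1.59
turn 0.2 then shift [388.4 294.6  13.3]
turn -0.0 then shift [  0.   0. 150.]
top dark [array([330. , 286.9]), array([71.7, 70.5]), np.float64(3.0)] [323.9 284. ] 1019Traceback (most recent call last):
  File "tr.py", line 8, in <module>
    P=pl(n,big(m),.030)*1000;print(n,"yellow",[np.round(v,1) for v in cv2.minAreaRect(P.astype(np.float32))])
           ~~~^^^
  File "h.py", line 14, in big
    c,_=cv2.findContours(m.astype(np.uint8),cv2.RETR_EXTERNAL,cv2.CHAIN_APPROX_NONE);return max(c,key=cv2.contourArea)[:,0]
                                                                                            ~~~^^^^^^^^^^^^^^^^^^^^^^^
ValueError: max() iterable argument is empty
```

```bash
python3 - <<'E'
from h import *
for n,f,b in(("top","top0",(150,310,185,355)),("side","side0",(165,140,208,168))):
    im=cv2.imread(f"pics/{f}.png");x0,y0,x1,y1=b;h=cv2.cvtColor(im,cv2.COLOR_BGR2HSV).astype(int);m=np.zeros((480,640),bool)
    k=(h[...,0]>18)&(h[...,0]<35)&(h[...,1]>130)&(h[...,2]>140);m[y0:y1,x0:x1]=k[y0:y1,x0:x1]
    P=pl(n,big(m),.033)*1000;print(n,"yellow",[np.round(v,1) for v in cv2.minAreaRect(P.astype(np.float32))])
E
```

```text
top yellow [array([338.7, 290. ]), array([31.3, 67.5]), np.float64(66.2)]
side yellow [array([337.2, 280. ]), array([53.1, 76. ]), np.float64(70.4)]
```

```bash
python3 -m creep '[0,0,0,1.7, 0,0,0,0]'; python3 go.py 348,286.3,180,156.5 348,286.3,30,156.5
```

```text
clock: 39.25
tcp_pos: [0.5977, -0.1321, 0.1927]
ee_rot: [-0.0, 0.206, 0.979, 0.0]
ft_force: [-0.9, -0.2, 0.7]
opening: 0.591
finger_force: 0.0
t 39.2 p [ 597.7 -132.1  192.7] psi 156.3 open 55.0 F [-0.9 -0.2  0.7] fing 0.0 q6 -1.56
turn -0.2 then shift [395.8 284.1  12.7]
turn -0.0 then shift [  0.   0. 150.]
```

```bash
python3 -m creep '[12.5,9,0,0, 24.7,17.7,0,0, 24.7,17.7,0,0, 24.7,17.7,0,0, 24.7,17.7,0,0]'
python3 -m creep '[24.7,17.7,0,0, 24.7,17.7,0,0, 24.7,17.7,0,0, 24.7,17.7,0,0, 24.7,17.7,0,0]'
python3 -m creep '[24.7,17.7,0,0, 24.7,17.7,0,0, 24.7,17.7,0,0, 24.7,17.7,0,0, 24.7,17.7,0,0]'
python3 -m creep '[24.7,17.7,0,0, 12.8,9.6,0,0, 0,0,25,0, 0,0,30,0, 0,0,20,0]'
python3 -m creep '[0,0,0,0, 0,0,0,0, 0,0,0,0]'
python3 go.py 348,286.3,30,156.5
python3 - <<'E'
from h import *
cv2.imwrite("pics/s9.png",np.hstack([cv2.resize(cam("side")["pixels"][90:210,110:260,::-1],None,fx=2.6,fy=2.6),cv2.resize(cam("side")["pixels"][260:380,310:460,::-1],None,fx=2.6,fy=2.6)]))
E
```

```text
clock: 39.75
tcp_pos: [0.5263, -0.0125, 0.1927]
ee_rot: [-0.0, 0.205, 0.979, 0.0]
ft_force: [0.7, 0.3, -0.3]
opening: 0.59
finger_force: 0.0
clock: 40.25
tcp_pos: [0.4486, 0.118, 0.1928]
ee_rot: [-0.0, 0.205, 0.979, 0.0]
ft_force: [0.5, 0.1, -0.2]
opening: 0.594
finger_force: 0.0
clock: 40.75
tcp_pos: [0.371, 0.2483, 0.1929]
ee_rot: [-0.0, 0.205, 0.979, 0.0]
ft_force: [1.0, 0.6, 0.1]
opening: 0.591
finger_force: 0.0
clock: 41.25
tcp_pos: [0.3475, 0.2873, 0.1164]
ee_rot: [-0.001, 0.205, 0.979, -0.0]
ft_force: [0.5, -0.6, 0.3]
opening: 0.592
finger_force: 0.0
clock: 41.55
tcp_pos: [0.35, 0.2876, 0.119]
ee_rot: [0.001, 0.205, 0.979, 0.001]
ft_force: [-0.2, 0.4, -0.4]
opening: 0.594
finger_force: 0.0
t 41.5 p [350.  287.6 119. ] psi 156.3 open 55.3 F [-0.2  0.4 -0.4] fing 0.0 q6 -0.72
turn -0.2 then shift [ 1.3 -2.  89. ]
```

View pics/s9.png

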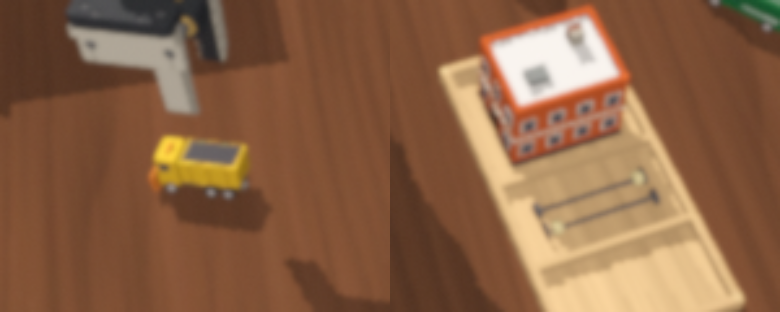

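The station stands in its compartment (crop 555,90); the truck is at (200,163), with the near finger above its front side. Going down.

```bash
python3 -m creep '[1.3,-1.5,25,0, 0,0,25,0, 0,0,22,0, 0,0,12,0, 0,0,4,0]'
python3 -m creep '[0,0,0,0, 0,0,0,0, 0,0,0,0]'
python3 -m creep '[0,0,0,0, 0,0,0,0, 0,0,0,0, 0,0,0,0, 0,0,0,0]' 20 15
python3 -m creep '[0,0,0,0, 0,0,0,0, 0,0,0,0]'; python3 go.py
```

```text
clock: 42.1
tcp_pos: [0.3477, 0.2862, 0.0295]
ee_rot: [-0.0, 0.205, 0.979, -0.0]
ft_force: [-0.7, -0.4, -0.7]
opening: 0.594
finger_force: 0.0
clock: 42.4
tcp_pos: [0.3485, 0.2867, 0.0307]
ee_rot: [0.001, 0.205, 0.979, 0.001]
ft_force: [0.5, 0.2, 0.1]
opening: 0.591
finger_force: 0.0
clock: 42.9
tcp_pos: [0.3478, 0.2864, 0.0298]
ee_rot: [0.0, 0.205, 0.979, 0.0]
ft_force: [0.0, -0.6, 0.3]
opening: 0.299
finger_force: 14.9
clock: 43.2
tcp_pos: [0.3478, 0.2864, 0.0298]
ee_rot: [0.0, 0.205, 0.979, 0.0]
ft_force: [-0.3, 0.4, 2.0]
opening: 0.303
finger_force: 14.9
t 43.2 p [347.8 286.4  29.8] psi 156.3 open 28.2 F [-0.3  0.4  2. ] fing 14.9 q6 -0.72
```

```bash
python3 -m creep '[0,0,-10,0, 0,0,-20,0, 0,0,-30,0, 0,0,-40,0, 0,0,-30,0]'
python3 -m creep '[0,0,0,-7.5, 0,0,0,-7.5, 0,0,0,-7.5, 0,0,0,-7.4, 0,0,0,0]'
python3 -m creep '[0,0,0,0]'
python3 go.py 623.9,-264.1,160,186.2 623.9,-264.1,33.8,186.2
```

```text
clock: 43.7
tcp_pos: [0.3477, 0.2864, 0.1623]
ee_rot: [0.001, 0.205, 0.979, 0.0]
ft_force: [1.3, 0.8, 0.3]
opening: 0.307
finger_force: 14.9
clock: 44.2
tcp_pos: [0.3474, 0.2862, 0.1602]
ee_rot: [0.0, -0.055, 0.999, -0.0]
ft_force: [-0.1, 0.0, -0.5]
opening: 0.3
finger_force: 14.9
clock: 44.3
tcp_pos: [0.3475, 0.2863, 0.16]
ee_rot: [0.0, -0.052, 0.999, 0.0]
ft_force: [0.2, -0.6, -0.2]
opening: 0.299
finger_force: 14.9
t 44.3 p [347.5 286.3 160. ] psi -174.0 open 27.8 F [ 0.2 -0.6 -0.2] fing 14.9 q6 -1.24
turn -0.2 then shift [-215.3 -577.     0. ]
turn -0.0 then shift [ -0.    0.  126.2]
```

```bash
python3 -m creep '[-4.9,-13.1,0,0, -9.8,-26.2,0,0, -9.8,-26.2,0,0, -9.8,-26.2,0,0, -9.8,-26.2,0,0]'
python3 -m creep '[-9.8,-26.2,0,0, -9.8,-26.2,0,0, -9.8,-26.2,0,0, -9.8,-26.2,0,0, -9.8,-26.2,0,0]'
python3 -m creep '[-9.8,-26.2,0,0, -9.8,-26.2,0,0, -9.8,-26.2,0,0, -9.8,-26.2,0,0, -9.8,-26.2,0,0]'
python3 -m creep '[-9.8,-26.2,0,0, -9.8,-26.2,0,0, -9.8,-26.2,0,0, -9.8,-26.2,0,0, -9.8,-26.2,0,0]'
python3 -m creep '[-9.8,-26.2,0,0, -9.8,-26.2,0,0, -4.6,-13.7,0,0, 0,0,0,0, 0,0,20,0]'
python3 -m creep '[0,0,25,0, 0,0,20,0, 0,0,10,0, 0,0,0,0, 0,0,0,0]'
python3 go.py 623.9,-264.1,33.8,186.2
python3 - <<'E'
from h import *
cv2.imwrite("pics/s10.png",cv2.resize(cam("side")["pixels"][260:430,300:480,::-1],None,fx=3.4,fy=3.4))
E
```

```text
clock: 44.8
tcp_pos: [0.4045, 0.1729, 0.1599]
ee_rot: [-0.0, -0.053, 0.999, 0.0]
ft_force: [0.8, 0.2, 0.3]
opening: 0.299
finger_force: 14.9
clock: 45.3
tcp_pos: [0.4674, 0.0478, 0.1599]
ee_rot: [-0.0, -0.052, 0.999, 0.0]
ft_force: [-0.3, 0.4, -0.8]
opening: 0.297
finger_force: 14.9
clock: 45.8
tcp_pos: [0.5302, -0.0771, 0.1598]
ee_rot: [-0.0, -0.052, 0.999, 0.0]
ft_force: [0.5, 0.1, -0.1]
opening: 0.302
finger_force: 14.9
clock: 46.3
tcp_pos: [0.5931, -0.2019, 0.1597]
ee_rot: [-0.0, -0.052, 0.999, 0.0]
ft_force: [-0.8, 0.9, -0.6]
opening: 0.305
finger_force: 14.9
clock: 46.8
tcp_pos: [0.6253, -0.2648, 0.1422]
ee_rot: [0.002, -0.053, 0.999, -0.001]
ft_force: [0.8, -0.6, -0.4]
opening: 0.304
finger_force: 14.9
clock: 47.3
tcp_pos: [0.6243, -0.2638, 0.0856]
ee_rot: [0.0, -0.054, 0.999, -0.0]
ft_force: [0.6, 0.0, -0.0]
opening: 0.3
finger_force: 14.9
t 47.3 p [ 624.3 -263.8   85.6] psi -173.8 open 27.9 F [ 0.6  0.  -0. ] fing 14.9 q6 -2.24
turn -0.0 then shift [ 0.4 -0.2 51.8]
```

View pics/s10.png

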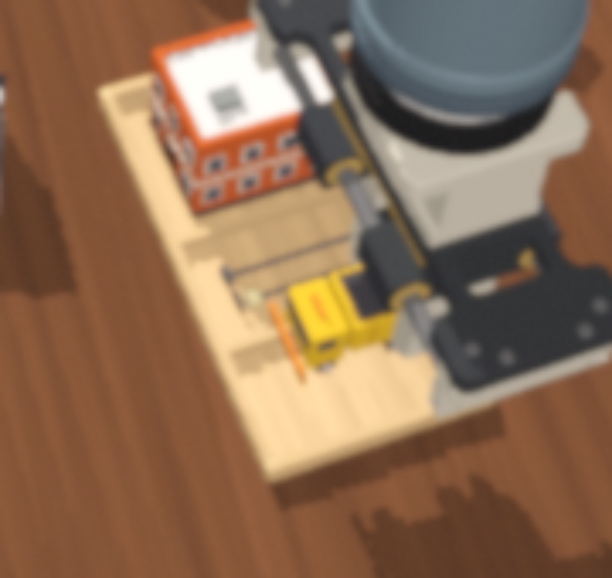

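The truck hangs level at crop (340,315), plough toward the near wall, above the end compartment. Lowering it.

```bash
python3 -m creep '[0.4,0,15,0, 0,0,15,0, 0,0,10,0, 0,0,6,0, 0,0,3,0]'
python3 -m creep '[0,0,1,0, 0,0,0.8,0, 0,0,0,0, 0,0,0,0, 0,0,0,0]'; python3 go.py 623.9,-264.1,33.8,186.2
```

```text
clock: 47.85
tcp_pos: [0.623, -0.2638, 0.0343]
ee_rot: [-0.001, -0.054, 0.999, 0.001]
ft_force: [-0.3, 0.6, 0.3]
opening: 0.304
finger_force: 14.9
clock: 48.35
tcp_pos: [0.6238, -0.2642, 0.0344]
ee_rot: [0.0, -0.054, 0.999, -0.0]
ft_force: [1.1, -0.0, -0.3]
opening: 0.302
finger_force: 14.9
t 48.4 p [ 623.8 -264.2   34.4] psi -173.8 open 28.0 F [ 1.1 -0.  -0.3] fing 14.9 q6 -2.24
turn -0.0 then shift [-0.1  0.1  0.6]
```

```bash
python3 -m creep '[0,0,0.5,0, 0,0,0.4,0, 0,0,0,0, 0,0,0,0]'; python3 go.py
```

```text
clock: 48.75
tcp_pos: [0.6239, -0.2642, 0.0338]
ee_rot: [0.0, -0.054, 0.999, -0.0]
ft_force: [-1.1, -0.3, 5.3]
opening: 0.298
finger_force: 14.9
t 48.8 p [ 623.9 -264.2   33.8] psi -173.8 open 27.7 F [-1.1 -0.3  5.3] fing 14.9 q6 -2.24
```

Seated. Release, rise, move aside and look.

```bash
python3 -m creep '[0,0,0,0, 0,0,0,0, 0,0,0,0, 0,0,0,0]' 38
python3 -m creep '[0,0,-10,0, 0,0,-30,0, 0,0,-40,0, 0,0,-40,0, 0,0,-40,0]'
python3 -m creep '[25,15,0,0, 25,15,0,0, 25,15,0,0, 25,15,0,0, 25,15,0,0]'
python3 -m creep '[25,15,0,0, 25,15,0,0, 25,15,0,0, 20,10,0,0, 0,0,0,0]';python3 -m creep '[0,0,0,0, 0,0,0,0]';python3 go.py
python3 - <<'E'
from h import *
a=cam("side")["pixels"][:,:,::-1];t=cam("top")["pixels"][:,:,::-1]
cv2.imwrite("pics/f.png",np.vstack([cv2.resize(a[120:410,140:460],(530,480))[:, :],]))
cv2.imwrite("pics/f.png",np.hstack([cv2.resize(a[120:440,140:460],(430,430)),cv2.resize(t[160:380,160:470][:, :],(370,263)) if False else cv2.copyMakeBorder(cv2.resize(t[160:380,160:470],(370,263)),0,167,0,0,cv2.BORDER_CONSTANT)]))
E
```

```text
clock: 49.15
tcp_pos: [0.6234, -0.2641, 0.0327]
ee_rot: [-0.0, -0.054, 0.999, 0.0]
ft_force: [-0.2, 0.5, 0.4]
opening: 0.407
finger_force: 0.0
clock: 49.65
tcp_pos: [0.6235, -0.264, 0.1954]
ee_rot: [0.0, -0.054, 0.999, -0.0]
ft_force: [0.2, -0.5, 0.7]
opening: 0.406
finger_force: 0.0
clock: 50.15
tcp_pos: [0.4902, -0.2025, 0.1939]
ee_rot: [0.0, -0.054, 0.999, -0.0]
ft_force: [-0.3, -0.2, 0.5]
opening: 0.408
finger_force: 0.0
clock: 50.65
tcp_pos: [0.3888, -0.1574, 0.1937]
ee_rot: [-0.0, -0.054, 0.999, 0.0]
ft_force: [-0.5, 0.2, -0.1]
opening: 0.408
finger_force: 0.0
clock: 50.85
tcp_pos: [0.392, -0.1594, 0.1937]
ee_rot: [0.001, -0.054, 0.999, -0.001]
ft_force: [-0.1, -0.3, 1.6]
opening: 0.41
finger_force: 0.0
t 50.9 p [ 392.  -159.4  193.7] psi -173.8 open 38.1 F [-0.1 -0.3  1.6] fing 0.0 q6 -2.33
```

View pics/f.png

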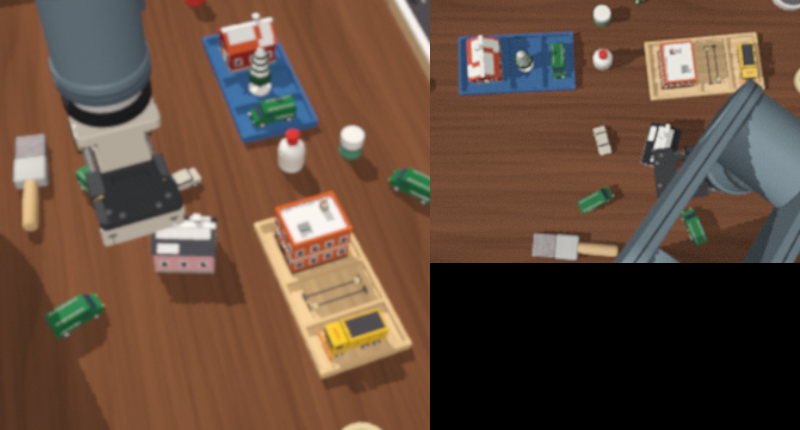

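All five models stand upright in their compartments. In the left half the cottage is at (248,45), the spruce at (260,75), the van at (272,110), the station at (313,230) and the truck at (357,332). The pink house and the saloon have not moved, and the gripper is clear.

```bash
python3 -c "
from workcell import workorder;print(workorder.job_done())"
```

```text
the job is handed in; nothing more can be done
None
```

I handed the job in at about 51 s of the 136 s allowed: cottage, spruce and van are in the blue tray, station and truck in the wooden tray, all upright in their compartments, with the pink house and saloon left where they were.

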